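# Top up the sprung-lid cork bin and hold its lid just below balance

### The arm

A 6-joint arm with a two-finger parallel gripper is mounted at the origin on a cart in front of the work surface, level with it; the furniture and walls round the work are solid. World frame = base frame: x ahead of the robot, y to its left, z up, the work surface at z = 0. Lengths are in m, angles in rad, forces in N, time in s.
With the tool pointing down it reaches from about 0.425 to 1.125 m from the base axis. Payload 14.9 kg.
Tool frame: the origin (TCP) lies between the finger pads; the fingertips stand 8 mm ahead of it and the grasp point (between the pads) lies 11 mm behind it; z points along the fingers, y is the line along which they close (so a half turn about z gives the same grasp; the last joint's range is limited). The gripper opens to 91 mm and grips with 3 to 60 N. Pads are 32 mm wide; open, the fingers measure 118 mm over their backs; the gripper's body (76 mm by 178 mm) begins 60 mm behind the grasp point.
Start: joints at [1.128, 0.379, 1.734, -0, 1.028, -0.033], TCP at [0.279, 0.642, 0.198] pointing down, gripper open.
Joint ranges: [-2.77, 2.77], [-0.74, 2.19], [0, 2.66], [-1.06, 4.2], [0.31, 2.87], [-3.08, 3.08]. Speed limits (rad/s): [1.89, 1.89, 2.39, 3.14, 3.14, 3.14].

### API

Orientations are given as a unit quaternion [w, x, y, z].
In Python, from station import robot gives the robot as it stands.
- The arm moves only by the tool drive_tool, never from a script. Its argument "increments" is a list of rows, each an object with "offset": the shift along the world's x, y, z in cm, a list of three; "twist": the turn about the world's z in degrees; "jaw": the closure, from -1 (fully open) to 1 (shut). In form: [{"offset": [x, y, z], "twist": twist, "jaw": jaw}, ...]. A call has 1 to 8 rows; each row shifts and turns the commanded pose from where the row before left it; what a row does not reach is not made up. A row lasts 1/12 s, in which the tool goes at most 41.7 mm and 7.16 degrees, less where a joint would pass 70% of its speed; a pose out of reach is approached as far as the arm can. A call with a gripper value outside its range is refused whole. The fingers move at their own pace and stop on an object; "grip_force" is the grip in N (left out, the last holds). Time passes only in rows, so rows that do not move let the fingers close. It gives the time, the measured TCP pose, the force, the opening and the grip force at its end, in the units of the state.
- robot.state(): the state, without advancing time (a new reading comes with each control period).
- robot.camera(name): name is "side" or "top"; returns a dict with "pixels" (384x512x3 uint8, blue, green, red), "K" (3x3 intrinsics, pixels), "rvec" (rotation vector, rad) and "tvec" (3), from world to camera coordinates, as OpenCV has them. Camera axes: x right, y down, z forward; pixel columns grow to the right and rows downward; lengths in m; the calibration is good to about 2 mm. A picture is of the moment at which its call begins. There is no depth.
- robot.job_done(): hands the job in; it is judged then, once.
Trained networks look in the newest picture that a camera, given by its name, has taken for a name from the list of things; names that differ only in an ending like _2 or _b are one class to them, and where a whole thing is asked for, a point or a joint stands for the part that bears it (a point fixed in the world has none). Each returns a list of dicts, best first, with "confidence" (0 to 1); they miss things now and then, are a little off and sometimes report something else, mostly with a low value. They report only what shows in the picture. A call takes as long as a camera call. They do not tell look-alikes from the thing itself.
- robot.find_in(camera, query): "position" ([x, y, z] in m, in world coordinates, good to about 4 mm: the middle of the surface that is visible of it).
- robot.silhouettes(camera, query): "pixels" (384x512 bool, what is visible of it).
- robot.landmark_of(camera, query): "position" ([x, y, z] in m, in world coordinates, good to about 4 mm: a listed point, or the origin of a listed thing).
The state is a dict: "t": time; "q": joint angles; "qvel": joint speeds; "joint_efforts": joint torques, N m; "ee_pos": TCP position; "orientation": TCP orientation; "contact_force": force on the tool from outside, world axes, zero at the start; "ft_torque": the same for the moment, N m; "grip_width": opening from 0.0 (shut) to 1.0 (fully open); "grasp_force": force on a finger pad.
Only numpy, scipy, OpenCV 4.12 (cv2) and the standard library are available. Lean on these libraries where they do the work, as an engineer would, in place of code of your own. Each camera call takes 0.05 s, during which the arm holds its last target. There are 200 camera calls.

### The job

Raise the cork bin's sprung lid (it has a black lifting bar) past its balance point, so that it stands fully open on its own spring with nothing touching it, then put the loose cork from the cart into the bin. Next bring the lid back down to just below the balance point, pointer in the green band of the dial, and finish while still holding it there with the fingers, steady, so that a colleague can pin the stay. Leave the two capsules where they stand.

Things in the scene. Friction and masses are not known exactly. Their poses are not given: they have to be found in the camera images.
- cork_bin: blue open bin, fixed, 140 (its x) x 160 (its y) x 80 mm high, walls and floor 4 mm; origin: centre of underside. Lid hinged along its +x rim, front at -x. Front faces roughly the robot's right, lid opens to the left. White dial (r 50 mm, about the hinge axis, 87 mm from the centre) on its +y side, towards the robot: red mark = balance, green band = where to hold; top 134 mm up
- bin_hinge (a point): middle of the hinge axis: 70 mm along the bin's +x from its origin, 84 mm above its underside; the hinge axis is the bin's y axis; this point does not move with the lid
- lid (a joint): lid angle, rad: 0 shut (start), 1.6 open stop. 0.8 kg steel, 164 mm wide, 5 thick, 145 long from the hinge axis. Hinge spring against its weight: balance at 1.0 (red mark); let go below it falls shut, above it swings up to 1.6 in about 1 s and stays. At the bar: 1 to 2 N to lift it or to pull it off the stop. Green band 0.78 to 0.92; 0.74 to 0.95 counts as just below balance
- lid_bar (a point): middle of the lid's black round bar, 12 mm thick, 112 long, along the bin's y, on two rods 100 mm apart. In the lid's plane, 195 mm from the hinge axis, 44 mm clear of the lid's edge: fingers can straddle it from above at any lid angle, it turns between them. At angle a: 195 cos(a) mm from the hinge towards the bin's -x, 195 sin(a) mm above it. Axes turn with the lid, y along the bar
- cork_loose: the loose natural cork lying on the cart right of the bin, 24 mm thick and 44 mm long, 12 g; origin at the middle of its underside as it lies (12 mm below its centre), long axis is its y
- cork_in_1: a cork already lying in the bin, same size; it stays in the bin, origin at the middle of its underside
- cork_in_2: another cork already lying in the bin, same size; it stays in the bin, origin at the middle of its underside
- capsule_red: red bottle capsule standing on the cart, 33 mm across and 60 mm high, origin at its underside; leave alone
- capsule_black: black bottle capsule standing on the cart, 33 mm across and 60 mm high, origin at its underside; leave alone
Not all that is in view belongs to the job. Of the things that look like the cork_loose, the smallest one is meant.

How it is judged:
On the way, in this order (a step that is already met when the one before it is completed fails the run):
1. the lid stands open on its own spring, past its balance point, with nothing touching it (value of joint lid above 1.45 rad and contact force between lid and anything else below 0.05 N), for 0.2 s.
2. the loose cork lies in the bin, let go, while the lid still stands open (value of joint lid above 1.3 rad and x of cork_loose in the frame of cork_bin between -0.07 and 0.07 m and y of cork_loose in the frame of cork_bin between -0.08 and 0.08 m and height (world z) of cork_loose below 0.075 m and contact force between cork_loose and the fingers below 0.05 N and linear speed of cork_loose below 0.05 m/s), for 0.2 s.
At the end, for the whole second after the job is handed in: the lid is held still by the fingers between 0.74 and 0.95 rad, just below its balance point at 1.0 rad (speed under 0.1 rad/s, fingers pressing on it with more than 0.1 N), and all three corks lie in the bin, within its walls and below 75 mm (value of joint lid between 0.74 and 0.95 rad and velocity of joint lid between -0.1 and 0.1 rad/s and contact force between the fingers and lid above 0.1 N and contact force between the fingers and cork_loose below 0.05 N and x of cork_loose in the frame of cork_bin between -0.07 and 0.07 m and y of cork_loose in the frame of cork_bin between -0.08 and 0.08 m and height (world z) of each of cork_loose, cork_in_1, cork_in_2 below 0.075 m and x of cork_in_1 in the frame of cork_bin between -0.07 and 0.07 m and y of cork_in_1 in the frame of cork_bin between -0.08 and 0.08 m and x of cork_in_2 in the frame of cork_bin between -0.07 and 0.07 m and y of cork_in_2 in the frame of cork_bin between -0.08 and 0.08 m); the arm keeps its last pose, push and grip.
It fails at once if a capsule is moved more than 20 mm or tipped (distance of any of capsule_red, capsule_black from where it was at the start of the episode above 0.02 m or angle between any of capsule_red, capsule_black's own z axis and vertical above 0.5 rad).
It also fails if it takes over 66 s, if anything falls off the work surface, if the arm or the gripper's body presses on something with over 40 N, if the wrist force passes 120 N, or if a joint passes its speed limit or range.

## Working session

There is one attempt and no reset: what is moved stays moved. The work goes in short steps, Python scripts to look and compute and a tool call to move; the robot and the scene stay as the last step left them, time stands still between calls to the robot, and variables do not carry over. Pictures are saved under pics/ and viewed, at most 10 in all, crops included, and the job is handed in when it is done.

Besides the shell and the picture viewer there is one more tool, called after ">>>" as a command line: name --argument value ..., lists and objects as JSON in quotes. drive_tool: Moves the arm, as the interface text tells. Its arguments: {"type":"object","properties":{"increments":{"type":"array"},"grip_force":{"type":"number"}},"required":["increments"]}

```bash
mkdir -p pics; cat > h.py <<'E'
from station import robot
import numpy as np, cv2
def snap(n,f=None):
    c=robot.camera(n)
    if f: cv2.imwrite('pics/'+f,c['pixels'])
    return c
def proj(c,P):
    return cv2.projectPoints(np.float64(P).reshape(-1,1,3),np.float64(c['rvec']),np.float64(c['tvec']),np.float64(c['K']),None)[0].reshape(-1,2)
E
python3 - <<'E'
from h import *
cs={}
for n in ('side','top'):
    c=snap(n,n+'0.png');cs[n]=c
    print(n,'cam pos',(-cv2.Rodrigues(np.float64(c['rvec']))[0].T@np.float64(c['tvec']).reshape(3)).round(3))
    for q in ('cork_bin','bin_hinge','lid_bar','cork_loose','capsule_red','capsule_black'):
        for d in robot.landmark_of(n,q):
            p=np.array(d['position']);print(n,q,p.round(4),proj(c,p)[0].round(),round(d['confidence'],2))
    for d in robot.find_in(n,'cork_loose'): print('  find',np.round(d['position'],4),round(d['confidence'],2))
print(robot.state())
a=np.hstack([cs['side']['pixels'],cs['top']['pixels']])
cv2.imwrite('pics/both.png',cv2.resize(a,(800,300)))
E
```

```text
side cam pos [ 0.096 -0.791  0.754]
side cork_bin [ 0.4966  0.1724 -0.0027] [225. 177.] 0.96
side cork_bin [ 0.5748 -0.2328 -0.0011] [333. 259.] 0.31
side bin_hinge [0.4751 0.2441 0.0799] [206. 142.] 0.9
side bin_hinge [0.5264 0.0541 0.0789] [253. 172.] 0.2
side lid_bar [0.5224 0.0547 0.0797] [252. 172.] 0.98
side cork_loose [ 0.4764 -0.1419 -0.0007] [275. 249.] 0.89
side cork_loose [ 0.4673 -0.2589  0.0007] [299. 284.] 0.73
side cork_loose [ 0.4514  0.0124 -0.0036] [236. 215.] 0.64
side capsule_red [ 0.5704 -0.2285  0.0013] [330. 258.] 0.8
side capsule_black [ 0.5627 -0.1533 -0.0025] [309. 240.] 0.72
  find [ 0.4718 -0.1482  0.0262] 0.77
  find [ 0.4685 -0.2658  0.0237] 0.62
  find [ 0.4479 -0.0038  0.0241] 0.53
top cam pos [ 0.437 -0.011  1.093]
top cork_bin [ 0.4987  0.1718 -0.0018] [179. 203.] 0.65
top cork_bin [ 0.5713 -0.231   0.0033] [352. 170.] 0.41
top bin_hinge [0.4787 0.2399 0.0836] [140. 211.] 0.61
top lid_bar [0.5213 0.0533 0.0861] [227. 190.] 0.89
top cork_loose [0.4572 0.019  0.0022] [245. 220.] 0.93
top cork_loose [ 0.4797 -0.1476  0.0027] [317. 210.] 0.65
top cork_lo
[... 412 characters left out ...]
ray([ 1.12769071e+00,  3.78901302e-01,  1.73419672e+00,  3.87082442e-05,
        1.02846957e+00, -3.33070168e-02]), 'qvel': array([-1.61403468e-04, -4.07059649e-05, -1.06661430e-03,  1.90127539e-04,
       -1.20498065e-03,  8.16368492e-04]), 'joint_efforts': array([ 4.25977923e-03, -7.63648438e+01, -4.34729147e+01,  6.51905593e-02,
        3.92477657e-02, -2.93912274e-05]), 'ee_pos': array([0.2789084 , 0.64206159, 0.19783248]), 'orientation': array([-1.31521356e-05,  2.03478350e-01,  9.79079446e-01,  1.60890434e-05]), 'contact_force': array([0.70010199, 0.27276164, 0.02402042]), 'ft_torque': array([ 0.00488047, -0.00518376, -0.00396262]), 'grasp_force': 0.0, 'grip_width': 1.0005499800745756}
```

View pics/both.png

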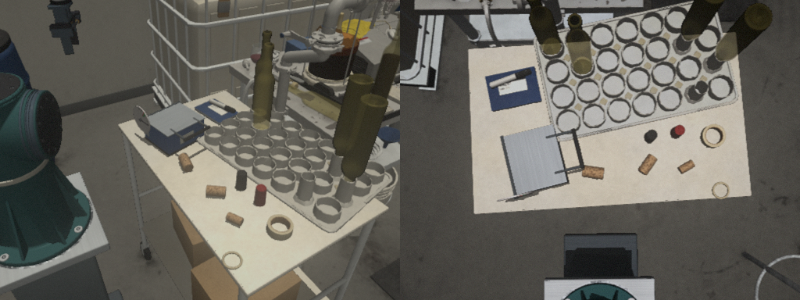

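```bash
python3 - <<'E'
from h import *
a=cv2.imread('pics/top0.png')[120:290,120:400]
b=cv2.imread('pics/side0.png')[110:310,170:380]
a=cv2.resize(a,None,fx=1.43*1,fy=1.43,interpolation=3); b=cv2.resize(b,None,fx=1.9,fy=1.9,interpolation=3)
o=np.zeros((max(a.shape[0],b.shape[0]),a.shape[1]+b.shape[1],3),np.uint8);o[:a.shape[0],:a.shape[1]]=a;o[:b.shape[0],a.shape[1]:]=b
cv2.imwrite('pics/crop0.png',o);print(o.shape)
for n in('top','side'):
    c=snap(n)
    for d in robot.silhouettes(n,'cork_loose'):
        m=d['pixels'].astype(np.uint8);r=cv2.minAreaRect(cv2.findNonZero(m))
        # box corners to plane z=0.012
        R=cv2.Rodrigues(np.float64(c['rvec']))[0];t=np.float64(c['tvec']).reshape(3);K=np.float64(c['K'])
        o=-R.T@t;P=[]
        for u,v in cv2.boxPoints(r):
            w=R.T@np.linalg.solve(K,[u,v,1]);P.append((o+w*(0.014-o[2])/w[2])[:2])
        P=np.array(P);e1=P[1]-P[0];e2=P[2]-P[1]
        print(n,np.round(r[0]),round(d['confidence'],2),m.sum(),'ctr',P.mean(0).round(4),[(np.linalg.norm(e).round(4),np.degrees(np.arctan2(e[1],e[0])).round()) for e in(e1,e2)])
E
```

```text
(380, 799, 3)
top [317. 210.] 0.84 350 ctr [ 0.4783 -0.1466] [(np.float64(0.0604), np.float64(-35.0)), (np.float64(0.0322), np.float64(-125.0))]
top [247. 220.] 0.79 357 ctr [0.4583 0.0135] [(np.float64(0.0328), np.float64(-9.0)), (np.float64(0.0623), np.float64(-99.0))]
top [366. 213.] 0.68 221 ctr [ 0.4711 -0.2592] [(np.float64(0.049), np.float64(-61.0)), (np.float64(0.0245), np.float64(-151.0))]
side [276. 244.] 0.85 344 ctr [ 0.479  -0.1415] [(np.float64(0.0443), np.float64(58.0)), (np.float64(0.0599), np.float64(-37.0))]
side [300. 279.] 0.72 269 ctr [ 0.47   -0.2582] [(np.float64(0.0333), np.float64(40.0)), (np.float64(0.0514), np.float64(-61.0))]
```

View pics/crop0.png

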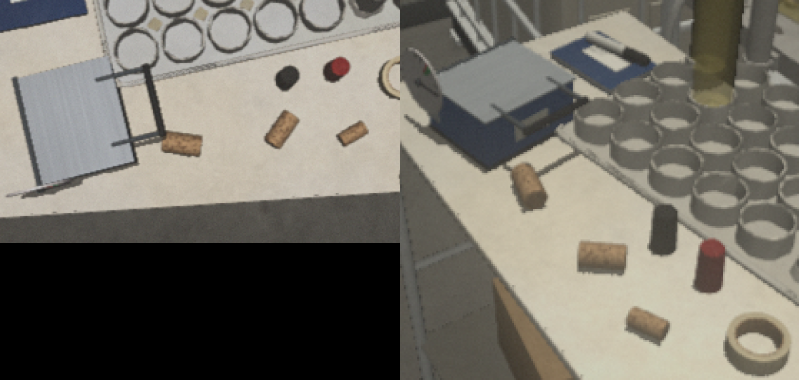

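The pictures show the grey-lidded bin at top px (179,203) and its bar at top px (227,190). Three corks could be taken for the loose one: top px (247,220) about 62 mm long, (317,210) about 60 mm, and (366,213) about 49 mm. The smallest is at (366,213), which is side px (300,279). It lies at world (0.470, -0.259) with its long axis at -61°, and the crop confirms it. I'll go to the bar first.

>>> drive_tool --increments '[{"offset":[1.5,-3.6,0.5],"twist":2.3,"jaw":0.2},{"offset":[1.5,-3.6,0.5],"twist":2.3,"jaw":0.2},{"offset":[1.5,-3.6,0],"twist":2.3,"jaw":0.2},{"offset":[1.5,-3.6,0],"twist":2.3,"jaw":0.2},{"offset":[1.5,-3.6,0],"twist":2.3,"jaw":0.2},{"offset":[1.5,-3.6,0],"twist":2.3,"jaw":0.2},{"offset":[1.5,-3.6,0],"twist":2.3,"jaw":0.2},{"offset":[1.5,-3.6,0],"twist":2.3,"jaw":0.2}]' --grip_force 12

```text
t: 1.67
ee_pos: [0.3992, 0.3524, 0.208]
orientation: [0.0, 0.043, 0.999, 0.0]
contact_force: [0.6, 1.2, 0.7]
grip_width: 0.448
grasp_force: 0.0
```

>>> drive_tool --increments '[{"offset":[1.5,-3.6,0],"twist":2.3,"jaw":0.2},{"offset":[1.5,-3.6,0],"twist":2.3,"jaw":0.2},{"offset":[1.5,-3.6,0],"twist":2.3,"jaw":0.2},{"offset":[1.5,-3.6,0],"twist":2.3,"jaw":0.2},{"offset":[1.2,-3.6,0],"twist":2.3,"jaw":0.2},{"offset":[1,-3.6,0],"twist":2.3,"jaw":0.2},{"offset":[0,0,0],"twist":2.3,"jaw":0.2},{"offset":[0,0,0],"twist":2.3,"jaw":0.2}]'

```text
t: 2.33
ee_pos: [0.4815, 0.1361, 0.208]
orientation: [0.0, -0.115, 0.993, 0.0]
contact_force: [0.4, 0.1, -0.1]
grip_width: 0.4
grasp_force: 0.0
```

>>> drive_tool --increments '[{"offset":[1,-2.8,0],"twist":0,"jaw":0.2},{"offset":[1,-2.8,0],"twist":0,"jaw":0.2},{"offset":[1,-2.8,-1],"twist":0,"jaw":0.2},{"offset":[0,0,-2.5],"twist":0,"jaw":0.2},{"offset":[0,0,-2.5],"twist":0,"jaw":0.2},{"offset":[0,0,0],"twist":0,"jaw":0.2}]'

```text
t: 2.83
ee_pos: [0.5086, 0.0534, 0.1442]
orientation: [-0.003, -0.115, 0.993, 0.0]
contact_force: [-1.5, 0.3, -1.1]
grip_width: 0.4
grasp_force: 0.0
```

```bash
python3 - <<'E'
from h import *
print(robot.state()['ee_pos'].round(4))
cs=[]
for n in ('top','side'):
    c=snap(n);cs.append(c)
    for q in ('lid_bar','bin_hinge','cork_bin'):
        for d in robot.landmark_of(n,q)[:1]: print(n,q,np.round(d['position'],4),round(d['confidence'],2))
a=cs[0]['pixels'][140:260,140:300];b=cs[1]['pixels'][80:230,160:320]
a=cv2.resize(a,(400,300),interpolation=3);b=cv2.resize(b,(400,375),interpolation=3)
o=np.zeros((375,800,3),np.uint8);o[:300,:400]=a;o[:,400:]=b;cv2.imwrite('pics/c1.png',o)
E
```

```text
[0.5086 0.0534 0.1442]
top bin_hinge [0.4827 0.2434 0.0817] 0.79
side lid_bar [0.5236 0.0563 0.08  ] 0.72
side bin_hinge [0.4766 0.2459 0.0784] 0.7
side cork_bin [ 0.493   0.1747 -0.0019] 0.89
```

View pics/c1.png

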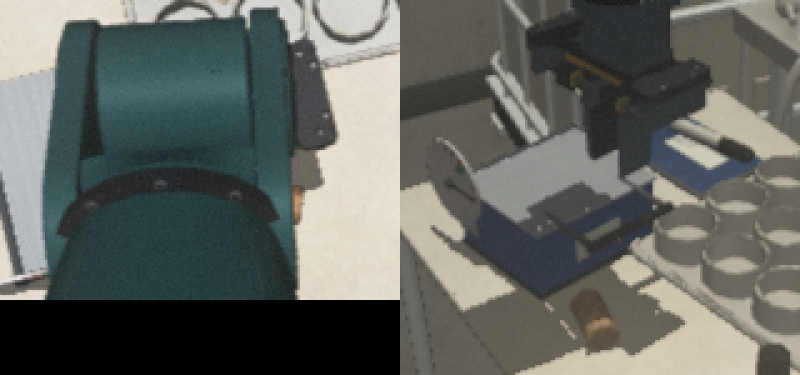

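The picture shows the fingers above the bar in crop px (600-640,150), with the bar clear below. I'll descend and grip.

>>> drive_tool --increments '[{"offset":[0.3,-0.2,-2],"twist":0,"jaw":0.2},{"offset":[0,0,-2],"twist":0,"jaw":0.2},{"offset":[0,0,-1.5],"twist":0,"jaw":0.2},{"offset":[0,0,-1.5],"twist":0,"jaw":0.2},{"offset":[0,0,0],"twist":0,"jaw":1},{"offset":[0,0,0],"twist":0,"jaw":1},{"offset":[0,0,0],"twist":0,"jaw":1},{"offset":[0,0,0],"twist":0,"jaw":1}]' --grip_force 15

```text
t: 3.9
ee_pos: [0.5147, 0.0521, 0.079]
orientation: [0.001, -0.116, 0.993, -0.0]
contact_force: [0.3, -0.7, -0.4]
grip_width: 0.137
grasp_force: 0.0
```

>>> drive_tool --increments '[{"offset":[0,0,0],"twist":0,"jaw":1},{"offset":[0,0,0],"twist":0,"jaw":1},{"offset":[0,0,0],"twist":0,"jaw":1}]'

```text
t: 4.15
ee_pos: [0.5142, 0.052, 0.0783]
orientation: [0.0, -0.116, 0.993, -0.0]
contact_force: [0.2, -0.3, 0.6]
grip_width: 0.004
grasp_force: 0.0
```

```bash
python3 - <<'E'
from h import *
c=snap('side')
for q in ('lid_bar',):
    for d in robot.landmark_of('side',q): print(q,np.round(d['position'],4),round(d['confidence'],2))
print(proj(c,[[.522,.0545,.084],[.5142,.052,.0703],[.477,.242,.084]]))
b=c['pixels'][130:220,190:310];cv2.imwrite('pics/c2.png',cv2.resize(b,(720,540),interpolation=3))
E
```

```text
lid_bar [0.5235 0.056  0.0811] 0.98
[[251.83381524 170.47965712]
 [249.71104784 176.23585189]
 [206.39036843 141.31565289]]
```

View pics/c2.png

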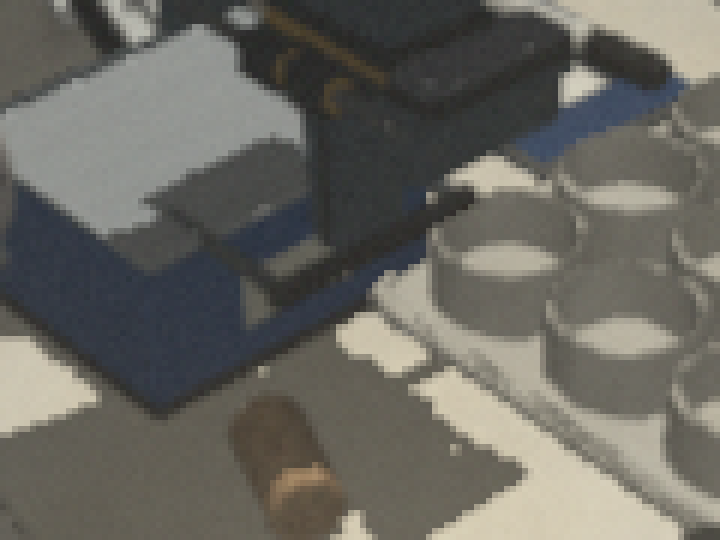

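The bar, at crop px (270,290)-(470,195), hides the fingertips, so the shut fingers stand on its lid side. I'll triangulate the bar from the original pictures.

```bash
python3 - <<'E'
from h import *
import scipy.optimize as so
C={n:snap(n) for n in('top','side')}
im={n:cv2.imread(f'pics/{n}0.png') for n in C}
# dark bar pixels in start pictures
roi={'top':(160,220,215,240),'side':(155,185,228,272)}
L={}
for n,(r0,r1,c0,c1) in roi.items():
    g=im[n][r0:r1,c0:c1].max(2);m=(g<55).astype(np.uint8)
    k,l,s,ce=cv2.connectedComponentsWithStats(m);i=1+s[1:,4].argmax()
    r=cv2.minAreaRect(cv2.findNonZero((l==i).astype(np.uint8)))
    print(n,s[i,4],np.array(r[0])+[c0,r0],r[1],r[2]); 
    b=cv2.boxPoints(r)+[c0,r0]; print(b.round(1).tolist())
    print(n,'proj guess',proj(C[n],[[.522,.0545,.084],[.522-.0545,.0545-.013,.084],[.522+.0545,.0545+.013,.084]]).round(1).tolist())
    print(n,'tool',proj(C[n],[[.5142,.052,.0703]]).round(1).tolist())
s=robot.state();print(s['ee_pos'],s['contact_force'],s['grip_width'])
b=C['side']['pixels'];cv2.imwrite('pics/side1.png',b)
c=np.hstack([cv2.resize(im['top'][155:225,190:260],(400,400),interpolation=0),cv2.resize(im['side'][140:200,225:285],(400,400),interpolation=0)])
cv2.imwrite('pics/c3.png',c)
E
```

```text
top 146 [226.17649269 188.45965385] (46.54252243041992, 5.319941520690918) 77.125
[[218.4, 166.4], [223.6, 165.2], [234.0, 210.6], [228.8, 211.7]]
top proj guess [[226.8, 189.5], [233.1, 214.9], [220.6, 164.3]]
top tool [[228.4, 193.6]]
side 3 [260.         166.99999905] (1.4142134189605713, 1.4142134189605713) 45.0
[[259.0, 167.0], [260.0, 166.0], [261.0, 167.0], [260.0, 168.0]]
side proj guess [[251.8, 170.5], [234.8, 179.4], [268.0, 162.0]]
side tool [[249.7, 176.2]]
[0.51393277 0.05205289 0.0779134 ] [0.06652877 0.26381278 0.24132696] 0.006911896824729575
```

View pics/c3.png

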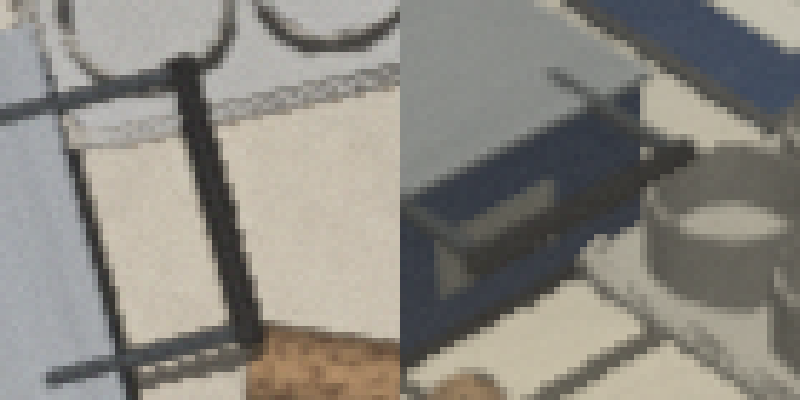

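```bash
python3 - <<'E'
from h import *
c=snap('side');im=c['pixels'].copy();k=6
im=cv2.resize(im[110:220,190:310],None,fx=k,fy=k,interpolation=3)[:600]
e=robot.state()['ee_pos'];u=np.array([.973,.232,0]);v=np.array([-.232,.973,0])
def line(A,B,col):
    p=((proj(c,[A,B])-[190,110])*k+k/2).astype(int);cv2.line(im,tuple(map(int,p[0])),tuple(map(int,p[1])),col,1)
q=[e+a*.016*u+b*.0135*v for a,b in((1,1),(1,-1),(-1,-1),(-1,1))]
for i in range(4):
    A,B=q[i],q[(i+1)%4];z=np.array([0,0,-.008]);line(A+z,B+z,(0,0,255));line(A+z,A+[0,0,.06],(0,255,255))
b=np.array([.522,.0545,.084])
line(b-u*.056,b+u*.056,(0,255,0))
cv2.imwrite('pics/c4.png',im);print(im.shape)
E
```

```text
(600, 720, 3)
```

View pics/c4.png

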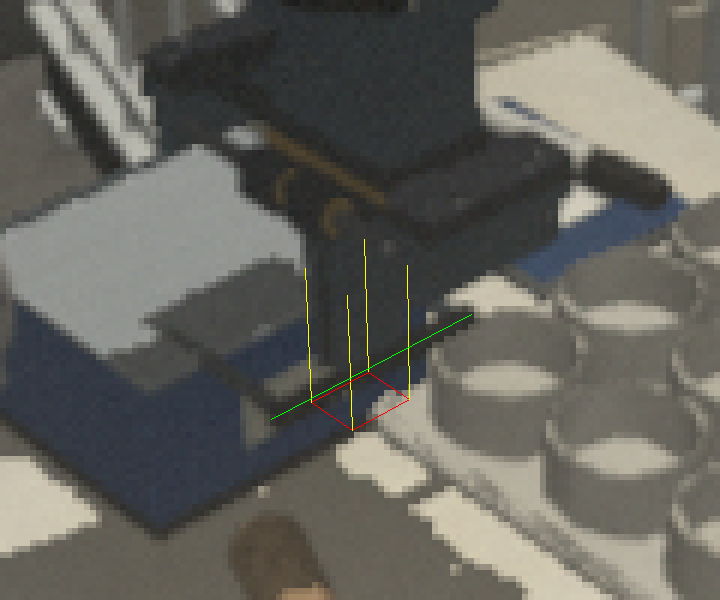

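The finger edges match my prediction sideways but stand about 11 px (roughly 30 mm) too high, so they seem to have closed above the bar. I'll check this against the start picture before going on, and raise and open first.

>>> drive_tool --increments '[{"offset":[0,0,2],"twist":0,"jaw":1},{"offset":[0,0,2],"twist":0,"jaw":0.2},{"offset":[0,0,0],"twist":0,"jaw":0.2},{"offset":[0,0,0],"twist":0,"jaw":0.2},{"offset":[0,0,0],"twist":0,"jaw":0.2}]'

```text
t: 4.82
ee_pos: [0.5136, 0.052, 0.1174]
orientation: [-0.0, -0.116, 0.993, 0.0]
contact_force: [-0.2, 0.2, -0.4]
grip_width: 0.267
grasp_force: 0.0
```

```bash
python3 - <<'E'
from h import *
c=snap('side');s=robot.state();e=s['ee_pos'];print(e,s['grip_width'])
k=4
def ov(im,e,yaw,op,x0,y0,w,h):
    im=cv2.resize(im[y0:y0+h,x0:x0+w],None,fx=k,fy=k,interpolation=3)
    v=np.array([np.cos(yaw),np.sin(yaw),0]);u=np.array([v[1],-v[0],0])
    for sg in(1,-1):
        f=[e+a*.016*u+sg*(op/2+b)*v+[0,0,-.008] for a,b in((1,0),(1,.0135),(-1,.0135),(-1,0))]
        p=((proj(c,f)-[x0,y0])*k+k/2).astype(np.int32);cv2.polylines(im,[p],True,(0,0,255),1)
        p=((proj(c,[g+[0,0,.079] for g in f])-[x0,y0])*k+k/2).astype(np.int32);cv2.polylines(im,[p],True,(0,255,255),1)
    return im
a=ov(cv2.imread('pics/side0.png'),np.array([.279,.642,.198]),np.radians(66.5),.091,40,0,100,140)
b=ov(c['pixels'],e,np.radians(103.3),.0364,200,80,100,140)
cv2.imwrite('pics/c5.png',np.hstack([a,b]))
E
```

```text
[0.51342059 0.05202508 0.11712972] 0.3090740323019532
```

View pics/c5.png

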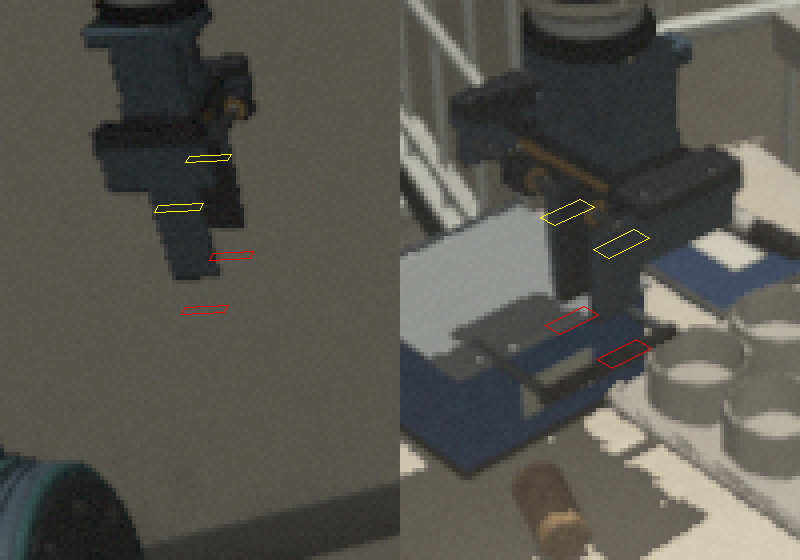

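Both views show the real fingertips about 25 mm above the reported tool pose. At the start they're at crop (195,277) against (205,310) predicted, and now at (570,300) against (572,320). I'll open a bit wider and go lower, watching the force.

>>> drive_tool --increments '[{"offset":[0,0,0],"twist":0,"jaw":0},{"offset":[0,0,-1.5],"twist":0,"jaw":0},{"offset":[0,0,-1.5],"twist":0,"jaw":0},{"offset":[0,0,-1],"twist":0,"jaw":0},{"offset":[0,0,-1],"twist":0,"jaw":0},{"offset":[0,0,0],"twist":0,"jaw":0}]'

```text
t: 5.37
ee_pos: [0.5126, 0.052, 0.0658]
orientation: [-0.002, -0.116, 0.993, 0.0]
contact_force: [-0.9, 0.4, 0.4]
grip_width: 0.502
grasp_force: 0.0
```

>>> drive_tool --increments '[{"offset":[0,0,-1],"twist":0,"jaw":0},{"offset":[0,0,-0.7],"twist":0,"jaw":0},{"offset":[0,0,0],"twist":0,"jaw":0}]'

```text
t: 5.62
ee_pos: [0.5133, 0.052, 0.0496]
orientation: [-0.001, -0.116, 0.993, 0.0]
contact_force: [-0.5, -0.0, -0.3]
grip_width: 0.498
grasp_force: 0.0
```

>>> drive_tool --increments '[{"offset":[0,0,-0.5],"twist":0,"jaw":0},{"offset":[0,0,0],"twist":0,"jaw":1},{"offset":[0,0,0],"twist":0,"jaw":1},{"offset":[0,0,0],"twist":0,"jaw":1},{"offset":[0,0,0],"twist":0,"jaw":1},{"offset":[0,0,0],"twist":0,"jaw":1},{"offset":[0,0,0],"twist":0,"jaw":1},{"offset":[0,0,0],"twist":0,"jaw":1}]'

```text
t: 6.28
ee_pos: [0.5142, 0.0518, 0.046]
orientation: [0.0, -0.116, 0.993, -0.0]
contact_force: [1.0, -5.3, 0.5]
grip_width: 0.127
grasp_force: 15.0
```

The grip stopped at 11.6 mm, so the bar is held. I'll swing it along the arc.

>>> drive_tool --increments '[{"offset":[-0.02,0.09,1.95],"twist":0,"jaw":1},{"offset":[-0.07,0.28,1.92],"twist":0,"jaw":1},{"offset":[-0.11,0.47,1.89],"twist":0,"jaw":1},{"offset":[-0.16,0.65,1.83],"twist":0,"jaw":1},{"offset":[-0.2,0.83,1.76],"twist":0,"jaw":1},{"offset":[-0.24,0.99,1.66],"twist":0,"jaw":1},{"offset":[0,0,0],"twist":0,"jaw":1}]' --grip_force 20

```text
t: 6.87
ee_pos: [0.5064, 0.0847, 0.1591]
orientation: [0.001, -0.117, 0.993, -0.001]
contact_force: [-4.5, -26.0, 15.0]
grip_width: 0.127
grasp_force: 20.0
```

>>> drive_tool --increments '[{"offset":[-0.27,1.15,1.55],"twist":0,"jaw":1},{"offset":[-0.31,1.28,1.43],"twist":0,"jaw":1},{"offset":[-0.34,1.43,1.28],"twist":0,"jaw":1},{"offset":[-0.37,1.54,1.14],"twist":0,"jaw":1},{"offset":[-0.39,1.64,0.97],"twist":0,"jaw":1},{"offset":[-0.41,1.73,0.79],"twist":0,"jaw":1},{"offset":[-0.43,1.8,0.62],"twist":0,"jaw":1},{"offset":[-0.44,1.86,0.43],"twist":0,"jaw":1}]'

```text
t: 7.53
ee_pos: [0.4766, 0.2103, 0.2393]
orientation: [0.001, -0.116, 0.993, 0.0]
contact_force: [2.9, 0.2, 1.7]
grip_width: 0.124
grasp_force: 20.0
```

>>> drive_tool --increments '[{"offset":[-0.45,1.88,0.23],"twist":0,"jaw":1},{"offset":[0,0,0],"twist":0,"jaw":1},{"offset":[0,0,0],"twist":0,"jaw":1}]'

```text
t: 7.78
ee_pos: [0.472, 0.2295, 0.2414]
orientation: [0.001, -0.117, 0.993, 0.0]
contact_force: [-2.5, 0.4, 10.8]
grip_width: 0.128
grasp_force: 20.0
```

>>> drive_tool --increments '[{"offset":[0,0,0],"twist":0,"jaw":-0.6},{"offset":[0,0,0],"twist":0,"jaw":-0.6},{"offset":[0,0,0],"twist":0,"jaw":-0.6},{"offset":[0,0,0],"twist":0,"jaw":-0.6},{"offset":[0,0,2],"twist":0,"jaw":-0.6},{"offset":[0,0,3],"twist":0,"jaw":-0.6},{"offset":[0,0,3],"twist":0,"jaw":-0.6},{"offset":[0,0,0],"twist":0,"jaw":-0.6}]'

```text
t: 8.45
ee_pos: [0.4738, 0.2289, 0.3257]
orientation: [0.003, -0.116, 0.993, 0.001]
contact_force: [-0.1, 0.3, 1.5]
grip_width: 0.68
grasp_force: 0.0
```

```bash
python3 - <<'E'
from h import *
s=robot.state();print(s['ee_pos'],s['contact_force'])
c=snap('side')
for q in('lid_bar','cork_in_1','cork_loose'):
    for d in robot.landmark_of('side',q): print(q,np.round(d['position'],4),round(d['confidence'],2))
b=c['pixels'][20:220,120:320];cv2.imwrite('pics/c6.png',cv2.resize(b,(600,600),interpolation=3))
E
```

```text
[0.47383065 0.22887748 0.32572615] [-0.10909234  0.25079251  1.47690413]
lid_bar [0.477  0.2524 0.2766] 0.77
lid_bar [0.4748 0.2458 0.0827] 0.41
cork_in_1 [4.526e-01 2.047e-01 2.000e-04] 0.49
cork_in_1 [0.5253 0.2057 0.005 ] 0.39
cork_loose [ 0.4575  0.0137 -0.0038] 0.85
cork_loose [ 0.4765 -0.1427  0.0009] 0.77
cork_loose [ 4.724e-01 -2.589e-01  2.000e-04] 0.64
```

View pics/c6.png

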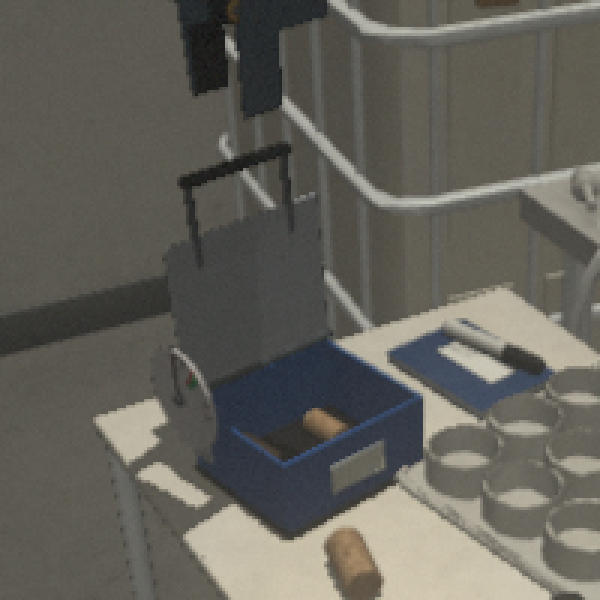

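The lid stands open at its stop, bar at crop px (235,165), clear of the fingers at (220,95). The two corks lie in the bin near (300,430). Next I'll go to the loose cork.

>>> drive_tool --increments '[{"offset":[0,-3.5,0],"twist":-5.3,"jaw":0},{"offset":[0,-3.5,0],"twist":-5.3,"jaw":0},{"offset":[0,-3.5,0],"twist":-5.3,"jaw":0},{"offset":[0,-3.5,0],"twist":-5.3,"jaw":0},{"offset":[0,-3.5,-1.5],"twist":-5.3,"jaw":0},{"offset":[0,-3.5,-1.5],"twist":-5.3,"jaw":0},{"offset":[0,-3.5,-1.5],"twist":-5.3,"jaw":0},{"offset":[0,-3.5,-1.5],"twist":-5.3,"jaw":0}]'

```text
t: 9.32
ee_pos: [0.4706, -0.0534, 0.2585]
orientation: [-0.001, 0.253, 0.967, -0.0]
contact_force: [1.6, 0.9, 0.0]
grip_width: 0.496
grasp_force: 0.0
```

>>> drive_tool --increments '[{"offset":[0,-3.5,-2],"twist":-5.3,"jaw":0},{"offset":[0,-3.5,-2],"twist":-5.3,"jaw":0},{"offset":[0,-3.5,-2],"twist":-5.3,"jaw":0},{"offset":[0,-3.5,-2],"twist":-5.3,"jaw":0},{"offset":[0,-3.5,-2],"twist":-5.3,"jaw":0},{"offset":[0,-3.3,-2],"twist":-5.3,"jaw":0},{"offset":[0,0,0],"twist":0,"jaw":0},{"offset":[0,0,0],"twist":0,"jaw":0}]'

```text
t: 9.98
ee_pos: [0.4701, -0.2601, 0.1379]
orientation: [-0.002, 0.508, 0.862, 0.0]
contact_force: [-0.2, -0.4, 0.6]
grip_width: 0.502
grasp_force: 0.0
```

>>> drive_tool --increments '[{"offset":[0,0.1,-2.5],"twist":0,"jaw":0},{"offset":[0,0,-2.5],"twist":0,"jaw":0},{"offset":[0,0,-2.5],"twist":0,"jaw":0},{"offset":[0,0,-1.5],"twist":0,"jaw":0},{"offset":[0,0,0],"twist":0,"jaw":0},{"offset":[0,0,0],"twist":0,"jaw":0}]'

```text
t: 10.48
ee_pos: [0.4714, -0.2576, 0.0503]
orientation: [-0.001, 0.506, 0.863, 0.0]
contact_force: [0.6, -0.4, -0.0]
grip_width: 0.499
grasp_force: 0.0
```

```bash
python3 - <<'E'
from h import *
s=robot.state();e=s['ee_pos'];print(e)
c=snap('side');k=6;x0,y0=240,200
im=cv2.resize(c['pixels'][y0:y0+100,x0:x0+130],None,fx=k,fy=k,interpolation=3)
v=np.array([np.cos(np.radians(29)),np.sin(np.radians(29)),0]);u=np.array([v[1],-v[0],0])
for sg in(1,-1):
    f=[e+a*.016*u+sg*(.0228+b)*v+[0,0,.017] for a,b in((1,0),(1,.0135),(-1,.0135),(-1,0))]
    p=((proj(c,f)-[x0,y0])*k+k/2).astype(np.int32);cv2.polylines(im,[p],True,(0,0,255),1)
cv2.imwrite('pics/c7.png',im)
for d in robot.landmark_of('side','cork_loose'): print(np.round(d['position'],4),round(d['confidence'],2))
E
```

```text
[ 0.47144877 -0.25763186  0.05026224]
[ 0.4521  0.0142 -0.0042] 0.83
[ 0.4685 -0.2579  0.0026] 0.7
[0.4729 0.2419 0.0807] 0.4
```

View pics/c7.png

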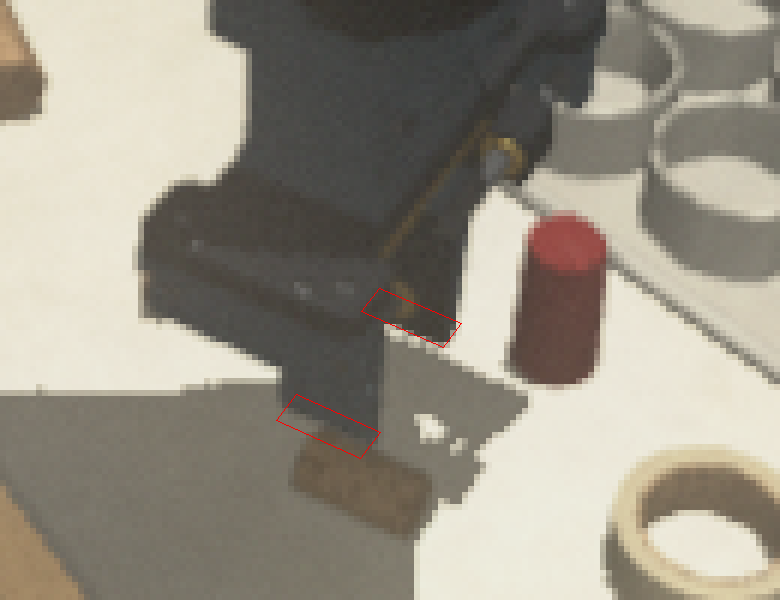

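The overlay with tips 17–20 mm above the reported pose fits the fingers, near one at crop (330,430). They straddle the cork at (360,485), and the red capsule at (560,300) is clear. I'll descend.

>>> drive_tool --increments '[{"offset":[0,0,-2],"twist":0,"jaw":0},{"offset":[0,0,-2],"twist":0,"jaw":0},{"offset":[0,0,-1],"twist":0,"jaw":0},{"offset":[0,0,0],"twist":0,"jaw":0},{"offset":[0,0,0],"twist":0,"jaw":0}]' --grip_force 8

```text
t: 11.0
ee_pos: [0.4721, -0.2588, 0.001]
orientation: [0.0, 0.507, 0.862, -0.0]
contact_force: [1.5, -0.7, -0.2]
grip_width: 0.501
grasp_force: 0.0
```

>>> drive_tool --increments '[{"offset":[0,0,-0.6],"twist":0,"jaw":0},{"offset":[0,0,-0.5],"twist":0,"jaw":0},{"offset":[0,0,0],"twist":0,"jaw":0}]'

```text
t: 11.25
ee_pos: [0.4717, -0.2587, -0.011]
orientation: [-0.0, 0.507, 0.862, 0.0]
contact_force: [-0.9, -0.2, -0.3]
grip_width: 0.496
grasp_force: 0.0
```

>>> drive_tool --increments '[{"offset":[0,0,0],"twist":0,"jaw":1},{"offset":[0,0,0],"twist":0,"jaw":1},{"offset":[0,0,0],"twist":0,"jaw":1},{"offset":[0,0,0],"twist":0,"jaw":1},{"offset":[0,0,0],"twist":0,"jaw":1},{"offset":[0,0,0],"twist":0,"jaw":1}]'

```text
t: 11.75
ee_pos: [0.4719, -0.2588, -0.0105]
orientation: [0.0, 0.507, 0.862, -0.0]
contact_force: [-0.4, -0.3, 1.1]
grip_width: 0.259
grasp_force: 8.0
```

>>> drive_tool --increments '[{"offset":[0,0,2],"twist":0,"jaw":1},{"offset":[0,0,3],"twist":0,"jaw":1},{"offset":[0,0,3.5],"twist":0,"jaw":1},{"offset":[0,0,3.5],"twist":0,"jaw":1},{"offset":[0,2,3],"twist":-2,"jaw":1},{"offset":[0.3,3,2],"twist":-2,"jaw":1},{"offset":[0.3,3.5,0],"twist":-2,"jaw":1},{"offset":[0.3,3.5,0],"twist":-2,"jaw":1}]'

```text
t: 12.42
ee_pos: [0.4814, -0.138, 0.161]
orientation: [0.001, 0.567, 0.824, 0.0]
contact_force: [-0.2, 0.8, -0.2]
grip_width: 0.258
grasp_force: 8.0
```

>>> drive_tool --increments '[{"offset":[0.3,3.5,0],"twist":-2,"jaw":1},{"offset":[0.3,3.5,0],"twist":-2,"jaw":1},{"offset":[0.3,3.5,0],"twist":-2,"jaw":1},{"offset":[0.3,3.5,0],"twist":-2,"jaw":1},{"offset":[0.3,3.5,0],"twist":0,"jaw":1},{"offset":[0.3,3.5,0],"twist":0,"jaw":1},{"offset":[0.3,3.5,0],"twist":0,"jaw":1},{"offset":[0,0,0],"twist":0,"jaw":1}]'

```text
t: 13.08
ee_pos: [0.5022, 0.1106, 0.1596]
orientation: [0.0, 0.621, 0.784, 0.001]
contact_force: [-1.0, 0.1, 0.3]
grip_width: 0.258
grasp_force: 8.0
```

```bash
python3 - <<'E'
from h import *
s=robot.state();print(s['ee_pos'],s['grip_width'],s['orientation'])
c=snap('side')
for q in('cork_loose','lid_bar'):
    for d in robot.landmark_of('side',q): print(q,np.round(d['position'],4),round(d['confidence'],2))
E
```

```text
[0.50215146 0.11059982 0.15959563] 0.2575896580300331 [7.27683703e-05 6.20500401e-01 7.84205916e-01 5.73221136e-04]
cork_loose [0.5006 0.1136 0.1728] 0.61
cork_loose [ 0.4539  0.0158 -0.0039] 0.53
lid_bar [0.4785 0.2508 0.2737] 0.6
```

>>> drive_tool --increments '[{"offset":[0.1,1.8,0],"twist":0,"jaw":1},{"offset":[0,1.7,-1],"twist":0,"jaw":1},{"offset":[0,0,-3],"twist":0,"jaw":1},{"offset":[0,0,-3],"twist":0,"jaw":1},{"offset":[0,0,-3],"twist":0,"jaw":1},{"offset":[0,0,-2.5],"twist":0,"jaw":1},{"offset":[0,0,-1.5],"twist":0,"jaw":1},{"offset":[0,0,0],"twist":0,"jaw":1}]'

```text
t: 13.9
ee_pos: [0.5008, 0.1395, 0.0165]
orientation: [-0.001, 0.622, 0.783, -0.002]
contact_force: [0.3, 0.4, -0.7]
grip_width: 0.258
grasp_force: 8.0
```

>>> drive_tool --increments '[{"offset":[0,0,-0.5],"twist":0,"jaw":1},{"offset":[0,0,0],"twist":0,"jaw":1},{"offset":[0,0,0],"twist":0,"jaw":0.1},{"offset":[0,0,0],"twist":0,"jaw":0.1},{"offset":[0,0,0],"twist":0,"jaw":0.1},{"offset":[0,0,0],"twist":0,"jaw":0.1},{"offset":[0,0,0],"twist":0,"jaw":0.1}]'

```text
t: 14.48
ee_pos: [0.5031, 0.1414, 0.0147]
orientation: [0.0, 0.622, 0.783, 0.0]
contact_force: [0.7, -0.2, -0.1]
grip_width: 0.45
grasp_force: 0.0
```

>>> drive_tool --increments '[{"offset":[0,0,2],"twist":0,"jaw":0.1},{"offset":[0,0,3],"twist":0,"jaw":0.1},{"offset":[0,0,4],"twist":0,"jaw":0.1},{"offset":[0,-1,4],"twist":3,"jaw":0},{"offset":[0,-2,4],"twist":6,"jaw":-0.2},{"offset":[0,-2,4],"twist":6,"jaw":-0.4},{"offset":[0,-1,4],"twist":6,"jaw":-0.4},{"offset":[0,0,4],"twist":6,"jaw":-0.4}]'

```text
t: 15.15
ee_pos: [0.5021, 0.0825, 0.301]
orientation: [0.0, 0.42, 0.908, -0.0]
contact_force: [0.7, 0.2, 0.2]
grip_width: 0.701
grasp_force: 0.0
```

```bash
python3 - <<'E'
from h import *
s=robot.state();print(s['ee_pos'],s['contact_force'])
c=snap('side')
for q in('cork_loose','lid_bar','capsule_red'):
    for d in robot.landmark_of('side',q): print(q,np.round(d['position'],4),round(d['confidence'],2))
b=c['pixels'][20:220,120:320];cv2.imwrite('pics/c8.png',cv2.resize(b,(600,600),interpolation=3))
E
```

```text
[0.50209869 0.08249845 0.30095967] [0.67586117 0.24107827 0.19890565]
cork_loose [ 0.4781 -0.1428  0.0009] 0.72
lid_bar [0.478  0.2493 0.2739] 0.9
capsule_red [ 0.5743 -0.2342 -0.0024] 0.81
```

View pics/c8.png

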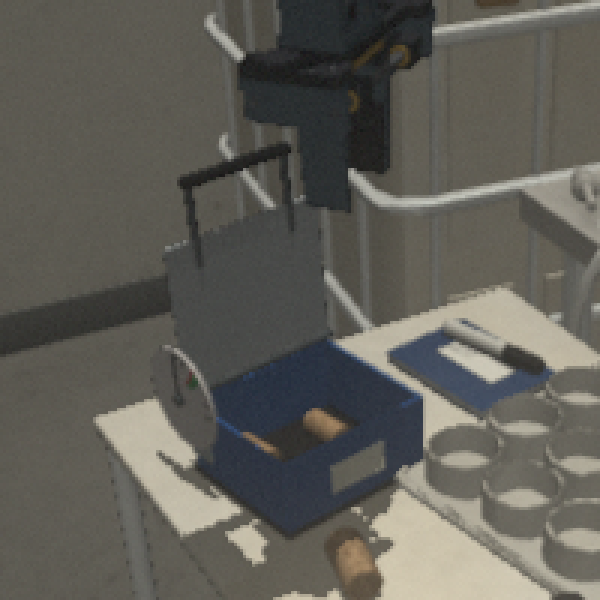

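The bar is still up at crop (235,165), and the loose cork is hidden behind the front wall. I'll check from the top camera and, at the same time, the path back to the bar.

```bash
python3 - <<'E'
from h import *
c=snap('top')
for q in('cork_loose',):
    for d in robot.landmark_of('top',q): print(q,np.round(d['position'],4),round(d['confidence'],2))
E
```

```text
cork_loose [ 0.4788 -0.1469  0.0029] 0.56
cork_loose [0.4591 0.0156 0.0023] 0.54
```

>>> drive_tool --increments '[{"offset":[0,0,1],"twist":7,"jaw":-0.2},{"offset":[-0.3,1,0.5],"twist":7,"jaw":-0.2},{"offset":[-0.5,2.5,0],"twist":7,"jaw":-0.2},{"offset":[-0.5,2.5,0],"twist":7,"jaw":-0.2},{"offset":[-0.5,2.5,0],"twist":7,"jaw":-0.2},{"offset":[-0.5,2.5,0],"twist":7,"jaw":-0.2},{"offset":[-0.5,2.5,0],"twist":7,"jaw":-0.2},{"offset":[-0.6,2.5,0],"twist":7,"jaw":-0.2}]'

```text
t: 16.12
ee_pos: [0.4677, 0.2451, 0.3121]
orientation: [-0.001, -0.056, 0.998, -0.001]
contact_force: [0.2, -0.8, -0.7]
grip_width: 0.601
grasp_force: 0.0
```

>>> drive_tool --increments '[{"offset":[0,0.5,0],"twist":7,"jaw":-0.2},{"offset":[0,0,0],"twist":0,"jaw":-0.2},{"offset":[0,0,0],"twist":0,"jaw":-0.2}]'

```text
t: 16.37
ee_pos: [0.4682, 0.2489, 0.3124]
orientation: [-0.001, -0.113, 0.994, -0.0]
contact_force: [0.8, 0.2, 0.0]
grip_width: 0.598
grasp_force: 0.0
```

>>> drive_tool --increments '[{"offset":[0,0,-2],"twist":0,"jaw":-0.2},{"offset":[0,0,-2],"twist":0,"jaw":-0.2},{"offset":[0,0,-2],"twist":0,"jaw":-0.2},{"offset":[0,0,-1.1],"twist":0,"jaw":-0.2},{"offset":[0,0,0],"twist":0,"jaw":-0.2},{"offset":[0,0,0],"twist":0,"jaw":-0.2}]' --grip_force 15

```text
t: 16.87
ee_pos: [0.4688, 0.2485, 0.2427]
orientation: [-0.001, -0.113, 0.994, -0.0]
contact_force: [0.1, 0.5, 0.7]
grip_width: 0.6
grasp_force: 0.0
```

>>> drive_tool --increments '[{"offset":[0,0,0],"twist":0,"jaw":1},{"offset":[0,0,0],"twist":0,"jaw":1},{"offset":[0,0,0],"twist":0,"jaw":1},{"offset":[0,0,0],"twist":0,"jaw":1},{"offset":[0,0,0],"twist":0,"jaw":1},{"offset":[0,0,0],"twist":0,"jaw":1},{"offset":[0,0,0],"twist":0,"jaw":1},{"offset":[0,0,0],"twist":0,"jaw":1}]'

```text
t: 17.53
ee_pos: [0.469, 0.2484, 0.243]
orientation: [0.0, -0.114, 0.993, -0.001]
contact_force: [0.9, -7.0, 3.5]
grip_width: 0.124
grasp_force: 15.0
```

The bar is held again (11.3 mm). I'll lower it along the arc to about 0.85 rad.

>>> drive_tool --increments '[{"offset":[0.45,-1.9,-0.04],"twist":0,"jaw":1},{"offset":[0.45,-1.88,-0.23],"twist":0,"jaw":1},{"offset":[0.44,-1.86,-0.43],"twist":0,"jaw":1},{"offset":[0.43,-1.8,-0.62],"twist":0,"jaw":1},{"offset":[0.41,-1.73,-0.79],"twist":0,"jaw":1},{"offset":[0.39,-1.64,-0.97],"twist":0,"jaw":1},{"offset":[0.37,-1.54,-1.14],"twist":0,"jaw":1},{"offset":[0.17,-0.73,-0.62],"twist":0,"jaw":1}]' --grip_force 20

```text
t: 18.2
ee_pos: [0.5004, 0.1167, 0.1939]
orientation: [0.0, -0.114, 0.993, -0.0]
contact_force: [1.1, 0.9, 0.3]
grip_width: 0.125
grasp_force: 20.0
```

>>> drive_tool --increments '[{"offset":[0,0,0],"twist":0,"jaw":1},{"offset":[0,0,0],"twist":0,"jaw":1},{"offset":[0,0,0],"twist":0,"jaw":1},{"offset":[0,0,0],"twist":0,"jaw":1}]'

```text
t: 18.53
ee_pos: [0.5, 0.1181, 0.195]
orientation: [0.0, -0.115, 0.993, -0.0]
contact_force: [-1.9, -6.4, 6.1]
grip_width: 0.126
grasp_force: 20.0
```

```bash
python3 - <<'E'
from h import *
s=robot.state();e=s['ee_pos'];print(e,s['contact_force'].round(1),s['grip_width'],s['grasp_force'])
v=np.array([-.232,.973]);h=(e[:2]-[.5142,.0518])@v;z=e[2]-.046;print('a by tool',np.arctan2(z,.195-h),np.hypot(z,.195-h))
for n in('side','top'):
    c=snap(n)
    cv2.imwrite(f'pics/end_{n}.png',c['pixels'])
    for q in('lid_bar','bin_hinge','cork_in_1','cork_loose'):
        for d in robot.landmark_of(n,q): print(n,q,np.round(d['position'],4),round(d['confidence'],2))
# dial: colours
c=cv2.imread('pics/end_side.png')[130:180,165:200].astype(int)
b,g,r=c[...,0],c[...,1],c[...,2]
for nm,m in(('green',(g>r+25)&(g>b+15)),('red',(r>g+50)&(r>b+50)),('dark',(c.max(2)<60))):
    y,x=np.nonzero(m);print(nm,len(x),(x+165).tolist()[:40],(y+130).tolist()[:40])
E
```

```text
[0.50003385 0.1181334  0.19499958] [-1.9 -6.4  6.1] 0.12574443625422577 20.019890069961548
a by tool 0.8642741607345507 0.1958911727741342
side lid_bar [0.5077 0.1231 0.2275] 0.9
side lid_bar [ 0.4932  0.1766 -0.0021] 0.72
side bin_hinge [0.4734 0.2448 0.0803] 0.56
side cork_in_1 [0.5229 0.2051 0.0081] 0.65
side cork_in_1 [ 0.5609 -0.1511  0.0012] 0.61
side cork_in_1 [0.4516 0.2018 0.0027] 0.53
side cork_loose [ 0.4552  0.0109 -0.0038] 0.87
side cork_loose [ 4.752e-01 -1.422e-01  1.000e-04] 0.82
top cork_loose [4.572e-01 1.620e-02 1.000e-04] 0.88
top cork_loose [ 0.479  -0.1441  0.0011] 0.56
green 0 [] []
red 0 [] []
dark 115 [199, 199, 198, 197, 199, 196, 197, 198, 199, 195, 196, 197, 198, 199, 194, 196, 197, 198, 194, 196, 197, 199, 192, 193, 194, 196, 199, 193, 194, 195, 196, 197, 198, 199, 191, 192, 193, 195, 196, 197] [132, 133, 134, 135, 135, 136, 136, 136, 136, 137, 137, 137, 137, 137, 138, 138, 138, 138, 139, 139, 139, 139, 140, 140, 140, 140, 140, 141, 141, 141, 141, 141, 141, 141, 142, 142, 142, 142, 142, 142]
```

```bash
python3 -c "
from station import robot
print(robot.job_done())"
```

```text
the job is handed in; nothing more can be done
None
```

The job is handed in: the fingers hold the lid steady at about 0.86 rad (green band 0.78 to 0.92, worked out from tool and bar positions). The loose cork was let go inside the bin and is gone from the cart, but the front wall hid it, so I didn't see it lying there. The capsules were left alone, and the verdict isn't shown.

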